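# Refill the wardrobe scent jar

## Task

Open the organiser's flip-top lid and use the scoop to move every terracotta ball from its lanes through the funnel into the glass jar, never touching the balls with the fingers. Leave the jar upright, lay the scoop flat on its cork mat again and close the lid fully. Do not disturb the egg, the coat hook, the pegs or the hanger.

Things in the scene. Friction and masses are not known exactly. Their poses are not given: they have to be found in the camera images.
- organiser: Clear plastic organiser box, fixed: outside 208 (x) x 190 (y) x 60 mm high, walls and floor 4 mm. Origin: centre of its underside; its -x side faces the robot. Two walls along x (4 mm thick, tops at 52 mm) part it into three lanes 58 mm wide, centred at y = -62, 0 and +62 mm in its frame, inside from x = -100 to +100 mm, floor level.
- lid (a joint): Angle of the clear flip-top lid, hinged on the organiser's far (+x) top edge: 0 closed, 1.75 fully open (a little past upright). The hinge is stiff: the lid stays at any angle. It takes 1 to 2 N at the near edge to move it.
- lid_handle (a point): Centre of the steel bar handle on the lid: round bar 11 mm thick, 95 mm long along the organiser's y, standing 35 mm clear above the lid on two posts at its ends (40 mm to either side). The bar is 178 mm from the hinge; the near edge of the 5 mm thick lid is 30 mm beyond it.
- lid_hinge (a point): Point on the hinge axis, middle of the lid's underside at the organiser's far top edge, 60 mm above the shelf; the axis is the organiser's y.
- scoop: Loose scoop, 0.09 kg. Aluminium pan 70 (x) x 52 (y) mm, flat floor 2 mm thick, side walls 2 mm thick, 22 mm high, ending 13 mm short of the lip; back wall 24 mm; open at +x (lip at x = +35 mm). Origin: centre of the pan's underside; z up. A wooden handle, 12 mm thick fore and aft, 24 mm wide (y), rises from the back wall leaning back 8 degrees, its top 102 mm up. Starts flat on the mat.
- scoop_grip (a point): Point in the middle of the scoop's handle, 17 mm below its top end, where to grip it: at x = -49, y = 0, z = +85 mm in the scoop's frame. Its axes are the scoop's.
- mat: Cork mat, fixed, 180 (x) x 100 (y) x 6 mm; origin: centre of its underside. The scoop belongs on it.
- jar: Upright straight glass jar with a wide grey plastic funnel clipped firmly into its mouth: one loose thing, about 0.6 kg. Jar 60 mm outside diameter, 53 mm inside, 95 mm tall, inner floor 8 mm up; funnel spout 42 mm inside, its lower end 67 mm up, its cone 124 mm across at the top. Origin: centre of the jar's underside.
- funnel_mouth (a point): Centre of the funnel's wide mouth, level with its top edge, 137 mm above the jar's origin.
- ball1: Terracotta scent ball, smooth and slippery (friction about 0.25), 20 mm across, 10 g; origin at its centre. Starts in the far half of the organiser's lane at y = -62 mm. Rolls only on slopes above about 12 degrees. May be absent.
- ball2: Terracotta scent ball, smooth and slippery (friction about 0.25), 20 mm across, 10 g; origin at its centre. Starts in the far half of the organiser's lane at y = -62 mm. Rolls only on slopes above about 12 degrees. May be absent.
- ball3: Terracotta scent ball, smooth and slippery (friction about 0.25), 20 mm across, 10 g; origin at its centre. Starts in the far half of the organiser's lane at y = 0 mm. Rolls only on slopes above about 12 degrees. May be absent.
- ball4: Terracotta scent ball, smooth and slippery (friction about 0.25), 20 mm across, 10 g; origin at its centre. Starts in the far half of the organiser's lane at y = 0 mm. Rolls only on slopes above about 12 degrees. May be absent.
- ball5: Terracotta scent ball, smooth and slippery (friction about 0.25), 20 mm across, 10 g; origin at its centre. Starts in the far half of the organiser's lane at y = 62 mm. Rolls only on slopes above about 12 degrees. May be absent.
- ball6: Terracotta scent ball, smooth and slippery (friction about 0.25), 20 mm across, 10 g; origin at its centre. Starts in the far half of the organiser's lane at y = 62 mm. Rolls only on slopes above about 12 degrees. May be absent.
- egg: Ceramic egg ornament standing on its blunt end, 56 mm across, 68 mm tall, loose; origin in its underside. A bystander, not to be moved.
- hook: Steel coat hook lying on its 100 x 24 mm plate, 50 mm tall, loose; origin in its underside. A bystander, not to be moved.
- peg1: Green plastic clothes peg, 75 x 16 x 10 mm, loose; origin in its underside. A bystander, not to be moved.
- peg2: Green plastic clothes peg, 75 x 16 x 10 mm, loose; origin in its underside. A bystander, not to be moved.
- hanger: Wooden coat hanger lying flat at the back, 400 mm wide (y), loose; origin in its underside. A bystander, not to be moved.
Mind the look-alikes: they are no part of the job. What is meant by the mat is not blue or green, and is the larger of those in its own colour.

How it is judged:
By the outcome, as a careful person would: the job done as asked, in the order asked, and still so for the second after the job is handed in, with the robot touching nothing.
Of ball1, ball2, ball3, ball4, ball5, ball6 only 3 to 6 are there at a start; the rules pass over those that are not, and their reading is None.
At some moment in a run one of scoop may be knocked a few centimetres aside while the robot is not near it.
It also fails if it takes over 210 s, if anything falls off the work surface, if the arm or the gripper's body presses on something with over 40 N, if the wrist force passes 120 N, or if a joint passes its speed limit or range.

## Robot

A 7-joint arm with a two-finger parallel gripper is mounted at the origin on the work surface. World frame = base frame: x ahead of the robot, y to its left, z up, the work surface at z = 0. Lengths are in mm, angles in rad, forces in N, time in s.
With the tool pointing down it reaches from about 400 to 875 mm from the base axis. Payload 19.3 kg.
Tool frame: the origin (TCP) lies at the very end of the fingers, on their centre line; the grasp point (between the pads) lies 19 mm behind it (grip_point_offset is the z of the grasp point in the tool frame, in mm); z points along the fingers, y is the line along which they close (so a half turn about z gives the same grasp; the last joint's range is limited). The gripper opens to 85 mm and grips with 20 to 120 N. Pads are 22 mm wide; open, the fingers measure 114 mm over their backs; the gripper's body (76 mm by 85 mm) begins 54 mm behind the grasp point. The pads swing forward as they close: fully open they stand 13 mm farther back than shut.
Start: joints at [1.044, 0.521, -0.036, 1.599, 0.021, 1.021, -0.113], TCP at [275.646, -560.922, 231.291] pointing down, gripper open.
Joint ranges: [-2.91, 2.91], [-0.3, 2.13], [-1.5, 1.42], [0.17, 2.43], [-1.26, 4.41], [0.16, 1.93], [-2.52, 2.52]. Speed limits (rad/s): [1.89, 1.89, 2.39, 2.39, 3.01, 3.01, 3.01].

## Interface

Orientations are given as a 3x3 rotation matrix whose columns are the frame's x, y, z axes.
In Python, from workcell import movep, movel, goto_joints, open_gripper, clamp, wait, inverse_kinematics, read_state, camera, PlanningError, finish_job, grip_point_offset gives the robot as it stands. Calls block until the motion is done:
- movep(position, orientation): joint-space move of the TCP to a pose.
- movel(position, frame=None, max_speed=150, guard=None): straight line of the TCP; frame=None keeps the orientation; max_speed is the mean speed in mm/s. With guard (N) it stops when the force on the tool has changed by that much, and returns True; else False.
- goto_joints(angles): joint-space move.
- open_gripper() and clamp(): open the fingers fully, or close them until they stop; the grip force is fixed at half the most.
- wait(seconds).
- inverse_kinematics(position, orientation): joint angles nearest the present ones, or None.
- read_state(): the state.
- camera(name): name is "scene" or "top" or "wrist"; returns a dict with "image" (400x640x3 uint8, blue, green, red), "range_z" (400x640 float32, mm along the optical axis (not along the pixel's ray), 0 where there is no reading), "fx", "fy", "cx", "cy" (pixels), "dist_coeffs" ([k1, k2, p1, p2, k3] as OpenCV has them; the pictures are not rectified), "cam_to_world" (4x4, takes a point from camera to world coordinates). Camera axes: x right, y up, looking along -z (the intrinsics and any distortion apply to the point x, -y, -z); pixel columns grow to the right and rows downward; lengths in mm; the calibration is good to about 2 mm. A picture is of the moment at which its call begins.
A pose or a line that the arm cannot do raises PlanningError and nothing moves.
- finish_job(): hands the job in; it is judged then, once.
The state is a dict: "time": time; "qpos": joint angles; "qvel": joint speeds; "joint_efforts": joint torques, N m; "eef_pos": TCP position; "tool_rot": TCP orientation; "ft_force": force on the tool from outside, world axes, zero at the start; "torque": the same for the moment, N m; "finger_gap": finger opening in mm; "gripper_force": force on a finger pad.
Only numpy, scipy, OpenCV 4.12 (cv2) and the standard library are available. Lean on these libraries where they do the work, as an engineer would, in place of code of your own. Each camera call takes 0.05 s, during which the arm holds its last target. There are 200 camera calls.

## Working session

There is one attempt and no reset: what is moved stays moved. The work goes in short steps, each a Python script; the robot and the scene stay as the last script left them, time stands still between calls to the robot, and variables do not carry over. Pictures are saved under pics/ and viewed, at most 14 in all, crops included, and the job is handed in when it is done.

```bash
ls; mkdir -p pics; cat > h.py <<'E'
import numpy as np, cv2
from workcell import *
def snap(name,fn=None):
    c=camera(name)
    np.save(f'pics/{fn or name}.npy',c,allow_pickle=True)
    cv2.imwrite(f'pics/{fn or name}.png',c['image'])
    return c
def load(fn): return np.load(f'pics/{fn}.npy',allow_pickle=True).item()
def ray(c,u,v):
    K=np.array([[c['fx'],0,c['cx']],[0,c['fy'],c['cy']],[0,0,1]])
    p=cv2.undistortPoints(np.array([[[u,v]]],float),K,np.array(c['dist_coeffs'],float))[0,0]
    T=np.array(c['cam_to_world']); d=T[:3,:3]@np.array([p[0],-p[1],-1.]); return T[:3,3],d
def at_z(c,u,v,z):
    o,d=ray(c,u,v); return o+d*(z-o[2])/d[2]
def at_d(c,u,v):
    o,d=ray(c,u,v); return o+d*float(np.median(c['range_z'][int(v)-1:int(v)+2,int(u)-1:int(u)+2]))
def proj(c,P):
    T=np.linalg.inv(np.array(c['cam_to_world'])); p=T[:3,:3]@np.array(P,float)+T[:3,3]
    K=np.array([[c['fx'],0,c['cx']],[0,c['fy'],c['cy']],[0,0,1]])
    return cv2.projectPoints(np.array([[p[0],-p[1],-p[2]]]),np.zeros(3),np.zeros(3),K,np.array(c['dist_coeffs'],float))[0][0,0]
E
python3 - <<'E'
from h import *
for n in('scene','top'):
    c=snap(n); print(n,np.array(c['cam_to_world']).round(3).tolist(),c['fx'],c['dist_coeffs'])
s=read_state(); print(s['tool_rot'],s['time'],grip_point_offset)
E
```

```text
pics
scene [[0.21, -0.825, 0.524, 1169.011], [0.978, 0.182, -0.105, -34.947], [-0.009, 0.535, 0.845, 1147.677], [0.0, 0.0, 0.0, 1.0]] 478.4995567618868 [0.00238977 0.         0.         0.         0.        ]
top [[0.028, 0.989, -0.148, 336.131], [-0.999, 0.025, -0.019, 80.492], [-0.015, 0.148, 0.989, 1450.162], [0.0, 0.0, 0.0, 1.0]] 510.54434054938406 [-0.10340621  0.          0.          0.          0.        ]
[[ 8.97464465e-01  4.41086455e-01 -5.22461112e-04]
 [ 4.41086759e-01 -8.97464016e-01  9.00711270e-04]
 [-7.15985065e-05 -1.03880704e-03 -9.99999458e-01]] 0.1 -18.700000000000003
```

View pics/top.png

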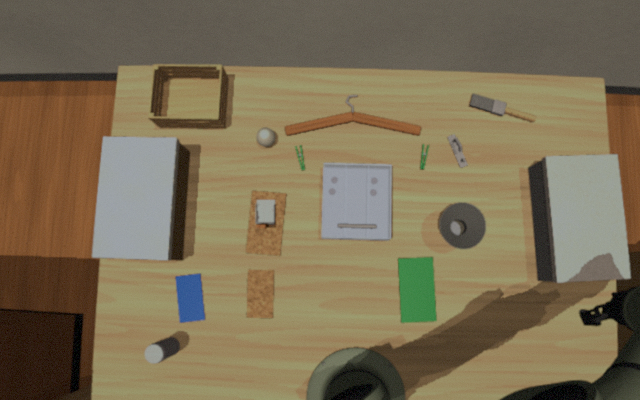

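View pics/scene.png

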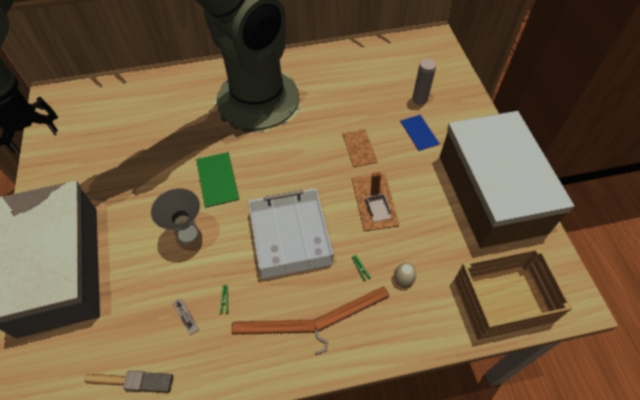

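The top view shows the organiser at about (357,202), with balls in its two outer lanes at (333,185) and (374,186). The scoop is on the larger cork mat at (265,212) and the funnel is at (461,226). I'll enlarge the crops for a closer reading.

```bash
python3 - <<'E'
from h import *
c=load('top'); 
a=cv2.resize(c['image'][155:250,240:400],None,fx=5,fy=5,interpolation=cv2.INTER_CUBIC)
a=cv2.convertScaleAbs(a,alpha=1.6); cv2.imwrite('pics/topc.png',a)
for n,(u,v) in dict(matTL=(251,191),matTR=(285,193),matBL=(247,253),matBR=(282,255)).items(): print(n,at_z(c,u,v,6).round(1))
for n,(u,v) in dict(oTL=(323,164),oTR=(392,165),oBL=(321,239),oBR=(391,240)).items(): print(n,at_z(c,u,v,65).round(1))
for u,v in [(338,226),(376,226),(357,226)]: print('bar',at_z(c,u,v,105).round(1),at_d(c,u,v).round(1))
T=np.array(c['cam_to_world']);r=c['range_z']
# funnel rim
uu,vv=np.meshgrid(np.arange(430,500),np.arange(195,260))
P=np.array([at_d(c,u,v) for u,v in zip(uu.ravel(),vv.ravel())])
m=(P[:,2]>125)&(P[:,2]<145); print('rim',P[m].min(0),P[m].max(0),m.sum())
E
```

```text
matTL [565.5 312.9   6. ]
matTR [562.1 214.6   6. ]
matBL [387.6 315.9   6. ]
matBR [384.9 216.4   6. ]
oTL [636.9 106.8  65. ]
oTR [639.  -84.4  65. ]
oBL [429.1 106.5  65. ]
oBR [431.3 -83.3  65. ]
bar [462.   61.8 105. ] [462.   61.8 105.3]
bar [464.6 -38.5 105. ] [464.6 -38.6 104.9]
bar [463.3  11.7 105. ] [463.2  11.7 105.5]
rim [ 409.97562432 -321.30387071  125.00777799] [ 530.79904008 -201.68853318  136.99005451] 596
```

View pics/topc.png

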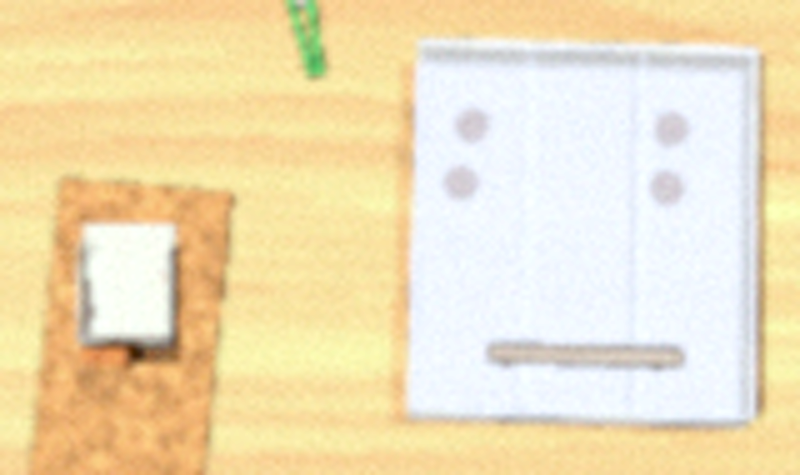

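The closed lid shows four balls, two in each outer lane; the middle lane looks empty. In the crop the handle bar runs from (490,353) to (683,356) and the scoop's pan is at (128,283) with its handle at about (105,352). I'll take fine fits from the depth data.

```bash
cat >> h.py <<'E'
def cloud(c,u0,u1,v0,v1,off=0):
    uu,vv=np.meshgrid(np.arange(u0,u1),np.arange(v0,v1)); uv=np.stack([uu.ravel(),vv.ravel()],1).astype(float)
    K=np.array([[c['fx'],0,c['cx']],[0,c['fy'],c['cy']],[0,0,1]])
    p=cv2.undistortPoints(uv[:,None],K,np.array(c['dist_coeffs'],float))[:,0]
    r=c['range_z'][v0:v1,u0:u1].ravel().astype(float)
    T=np.array(c['cam_to_world']); P=np.stack([p[:,0]*r,-p[:,1]*r,-r],1)@T[:3,:3].T+T[:3,3]
    return P[r>0],uv[r>0]
E
python3 - <<'E'
from h import *
for n,win in (('top',(242,292,188,258)),('scene',(352,402,165,232))):
    c=load(n); P,uv=cloud(c,*win)
    print(n,'table z',np.median(P[(P[:,2]<4)][:,2]),'mat z',np.median(P[(P[:,2]>4)&(P[:,2]<8)][:,2]))
    m=(P[:,2]>4.5)&(P[:,2]<6.8)
    print(' mat',P[m].min(0).round(1),P[m].max(0).round(1))
    h=P[:,2]>40; print(' handle n',h.sum(),P[h].min(0).round(1),P[h].max(0).round(1)); 
    t=P[:,2]>100; print(' top',t.sum(),P[t].mean(0).round(1), P[t].min(0).round(1),P[t].max(0).round(1))
    w=(P[:,2]>9)&(P[:,2]<40); print(' pan',P[w].min(0).round(1),P[w].max(0).round(1)); r=cv2.minAreaRect(P[w][:,:2].astype(np.float32)); print(r)
c=load('top')
for u,v in [(472,126),(461,183),(671,129),(667,187)]: print('ball',at_z(c,240+u/5-.4,155+v/5-.4,14).round(1))
P,uv=cloud(c,315,400,158,246)
b=P[(P[:,2]>97)]; 
d=np.polyfit(b[:,1],b[:,0],1); print('bar',b.mean(0),b[:,1].min(),b[:,1].max(),d)
l=P[(P[:,2]>50)&(P[:,2]<75)]; print('lid z',np.median(l[:,2]),cv2.minAreaRect(l[:,:2].astype(np.float32)))
P,uv=cloud(load('scene'),240,340,185,285)
l=P[(P[:,2]>57)&(P[:,2]<75)]; print('lid z',np.median(l[:,2]),cv2.minAreaRect(l[:,:2].astype(np.float32)))
b=P[(P[:,2]>97)]; print('bar',b.mean(0),b[:,1].min(),b[:,1].max(),np.polyfit(b[:,1],b[:,0],1))
E
```

```text
top table z 0.7156388754639238 mat z 5.941418445064528
 mat [376.1 191.4   4.5] [575.9 339.4   6.8]
 handle n 61 [450.6 255.9  44.5] [470.4 279.2 114.4]
 top 44 [456.  267.9 107.6] [450.6 256.9 101.2] [462.2 279.2 114.4]
 pan [383.8 200.5   9. ] [574.2 328.2  39.9]
((478.02777099609375, 262.0005798339844), (115.53689575195312, 187.58251953125), 82.80000305175781)
scene table z 0.790258776736664 mat z 6.075215819590994
 mat [342.2 181.1   4.5] [580.1 378.8   6.8]
 handle n 187 [448.8 253.8  40.7] [472.9 279.  112.2]
 top 50 [458.7 265.  106.4] [448.8 254.1 100.1] [467.1 278.1 112.2]
 pan [389.1 213.7   9. ] [568.7 317.   39.8]
((478.96954345703125, 264.8725280761719), (97.46784210205078, 178.84109497070312), 86.65493774414062)
ball [602.6  75.1  14. ]
ball [569.5  80.5  14. ]
ball [603.8 -38.7  14. ]
ball [570.2 -36.8  14. ]
bar [464.09192681  12.3799587  105.07861057] -38.60824292250361 64.53971950636954 [-3.51220794e-03  4.64135408e+02]
lid z 65.59235801354566 ((538.6060180664062, 12.376396179199219), (190.63308715820312, 209.00018310546875), 89.83697509765625)
lid z 66.01685887818917 ((539.9383544921875, 11.275398254394531), (210.31512451171875, 190.4956512451172), 0.036132924258708954)
bar [467.08785125  11.03918131 104.7040149 ] -40.7318397715609 63.46061453456034 [2.58494131e-03 4.67059316e+02]
```

Top-camera and scene-camera fits agree. The organiser is centred at about (538,12) with yaw near 0, the bar is at (464.5,12,105), the funnel is at (470,-261), and the scoop handle is at about (456,267). Next I open the lid: grip the bar, lift partway, then push the edge.

```bash
cat >> h.py <<'E'
OX,OY=538.5,12.; HX,HZ=OX+104,60.
def Rt(tilt,yaw=0.):
    """tool y along 'forward' dir (yaw), z down then tilted; +tilt = fingers point forward"""
    f=np.array([np.cos(yaw),np.sin(yaw),0]); u=np.array([0,0,1.]); 
    z=np.sin(tilt)*f-np.cos(tilt)*u; y=np.cos(tilt)*f+np.sin(tilt)*u
    return np.stack([np.cross(y,z),y,z],1)
def flip(R): return R@np.diag([-1.,-1,1])
def bar(th): return np.array([HX-178*np.cos(th)+45.5*np.sin(th),OY,HZ+178*np.sin(th)+45.5*np.cos(th)])
def st(): 
    s=read_state(); return dict(t=round(s['time'],1),p=s['eef_pos'].round(1) if hasattr(s['eef_pos'],'round') else s['eef_pos'],F=np.round(s['ft_force'],1),gap=round(s['finger_gap'],1))
E
python3 - <<'E'
from h import *
for F in (lambda R:R,flip):
  for th,a in [(0,0),(.25,-.08),(.5,-.17),(.75,-.26)]:
    R=F(Rt(a)); q=inverse_kinematics(bar(th)+19*R[:,2],R); print(th,None if q is None else np.round(q,2))
  for P in [(480,12,160),(655,12,235)]:
    q=inverse_kinematics(P,F(Rt(0))); print(P,None if q is None else np.round(q,2))
  for nm,P,R in [('scoop',(458,267,95),Rt(.14)),('lane',(500,74,70),Rt(.14)),('lane',(560,74,70),Rt(.14)),('lane2',(560,-50,70),Rt(.14)),('tiltup',(540,74,120),Rt(.5)),
      ('pour-y',(470,-220,240),Rt(-.8,-1.57)),('pour-y',(470,-190,220),Rt(.14,-1.57)),('pour+x',(430,-262,240),Rt(-.7,0)),('pour-x',(500,-262,240),Rt(-.8,3.14)),('pour-y45',(440,-230,240),Rt(-.8,-.8))]:
    q=inverse_kinematics(P,F(R)); print(nm,None if q is None else np.round(q,2))
E
```

```text
0 [ 0.21  0.54 -0.47  2.11  0.44  0.58 -0.57]
0.25 [ 0.25  0.53 -0.52  1.98  0.33  0.8  -0.46]
0.5 [ 0.25  0.55 -0.53  1.82  0.27  1.02 -0.39]
0.75 [ 0.21  0.61 -0.49  1.63  0.22  1.23 -0.34]
(480, 12, 160) [ 0.27  0.44 -0.54  2.02  0.32  0.76 -0.46]
(655, 12, 235) [ 0.24  0.62 -0.56  1.49  0.35  1.14 -0.38]
scoop [-0.12  0.64 -0.78  2.03  0.87  0.71 -1.47]
lane [-0.06  0.55 -0.3   2.14  0.54  0.39 -0.8 ]
lane [ 0.    0.62 -0.35  1.99  0.53  0.48 -0.74]
lane2 [ 0.3   0.63 -0.42  1.99  0.56  0.48 -0.52]
tiltup [ 0.59  0.8  -1.27  2.27  1.68  0.92 -1.77]
pour-y [ 0.75  0.67 -0.11  1.59 -0.55  1.45 -0.7 ]
pour-y [ 0.22  0.33 -0.05  1.96  0.21  0.84 -1.54]
pour+x [ 0.46  0.71 -0.27  1.45  0.3   1.7   0.13]
pour-x [ 1.18  0.34 -0.67  2.28  4.31  0.24 -0.62]
pour-y45 [ 0.6   0.78 -0.18  1.37 -0.14  1.76 -0.34]
0 [-0.7   0.66  0.76  2.16 -0.8   0.63 -2.5 ]
0.25 [-0.8   0.72  0.97  2.03 -0.76  0.9  -2.52]
0.5 [-0.81  0.82  1.11  1.87 -0.75  1.17 -2.52]
0.75 [-0.77  0.93  1.19  1.69 -0.76  1.41 -2.52]
(480, 12, 160) [-0.87  0.65  1.04  2.07 -0.76  0.86 -2.52]
(655, 12, 235) [ 0.58  0.88 -1.28  1.47  0.84  1.41  2.42]
scoop [ 0.16  0.91 -1.28  2.02  1.18  1.09  1.45]
lane [-0.77  0.67  0.66  2.17 -0.95  0.44 -2.52]
lane [-0.77  0.76  0.74  2.03 -0.96  0.56 -2.52]
lane2 [-0.36  0.67  0.48  2.03 -0.7   0.46 -2.51]
tiltup [ 0.48  0.66 -1.07  2.28  1.68  0.73  1.31]
pour-y [ 1.23  0.83 -0.92  1.56 -0.1   1.35  2.  ]
pour-y [ 0.72  0.4  -0.69  1.93  0.49  0.94  1.34]
pour+x [-0.1   0.82  0.71  1.49 -0.13  1.6  -2.51]
pour-x [ 1.01  0.31 -0.45  2.29  4.35  0.31  2.46]
pour-y45 [ 1.1   1.1  -1.28  1.34  0.39  1.9   2.15]
```

```bash
python3 - <<'E'
from h import *
R=Rt(0)
s=read_state(); p=s['eef_pos']; movel([p[0],p[1],300])
movep([464.5,12,170],R); movel([464.5,12,86.5],max_speed=120,guard=15); print(st())
clamp(); print(st())
b0=read_state()['eef_pos']-np.array([0,0,-19]); off=np.array([0,0,0.])
for th in np.arange(.1,.76,.1):
    a=-.35*th; Rq=Rt(a); movel(bar(th)+19*Rq[:,2],Rq); 
print(st())
open_gripper(); p=read_state()['eef_pos']; movel(p-90*Rq[:,2])
snap('scene','s2'); print(st())
E
```

```text
{'t': 3.8, 'p': array([464.8,  12.1,  87. ]), 'F': array([-0. ,  0.1, -0. ]), 'gap': 85.3}
{'t': 4.5, 'p': array([464.7,  12. ,  86.7]), 'F': array([-0.6, -1. ,  5.8]), 'gap': 8.7}
{'t': 6.3, 'p': array([527.6,  12. , 192.3]), 'F': array([-33. ,  -2. ,  41.7]), 'gap': 8.6}
{'t': 7.9, 'p': array([552.3,  11.9, 277.3]), 'F': array([-0.5, -0.1, -1.1]), 'gap': 85.6}
```

View pics/s2.png

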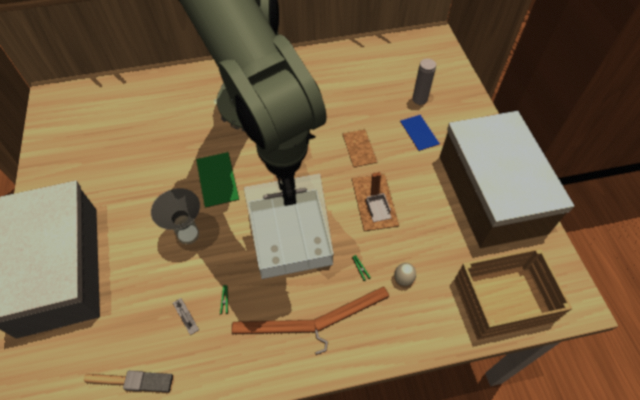

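The scene shows the lid lifted partway, with its near edge at about row 180 and columns 247–325. The arm is above it. I'll measure the lid angle before pushing.

```bash
python3 - <<'E'
from h import *
P,uv=cloud(load('s2'),240,335,170,280)
m=(P[:,2]>60)&(P[:,2]<230)&(np.abs(P[:,1]-12)<92)&(np.abs(P[:,1]-12)>50)
P=P[m]; P=P[P[:,0]>430]
for x in range(440,660,20):
    k=(abs(P[:,0]-x)<10); 
    if k.sum(): print(x,k.sum(),np.percentile(P[k][:,2],[10,50,90]).round())
E
```

```text
480 112 [190. 193. 196.]
500 349 [177. 184. 191.]
520 347 [160. 167. 174.]
540 363 [144. 151. 159.]
560 351 [128. 135. 142.]
580 348 [111. 118. 126.]
600 354 [ 95. 102. 110.]
620 335 [79. 86. 93.]
640 275 [65. 72. 78.]
```

```bash
sed -i 's/^OX,OY=538.5/OX,OY=539.5/' h.py; python3 - <<'E'
from h import *
def push(th):
    ex,ez=HX-208*np.cos(th),HZ+208*np.sin(th); z=ez-30
    xl=ex+ (0 if th<np.pi/2 else -30*np.tan(th-np.pi/2))
    return [xl-16,OY,z]
R=Rt(0)
movep([455,OY,300],R); clamp(); p=push(.62); movel([455-10,OY,p[2]]); movel(p)
print(st())
for th in np.arange(.72,1.7,.12):
    if movel(push(th),guard=30): print('guard',th); break
print(st())
movel(push(1.77),max_speed=60,guard=12); print(st())
p=read_state()['eef_pos']; movel([p[0]-40,p[1],p[2]]); open_gripper(); movel([470,OY+80,330])
c=snap('scene','s3'); snap('top','t3'); print(st())
P,uv=cloud(c,230,345,130,290)
m=(P[:,2]>80)&(P[:,2]<290)&(np.abs(P[:,1]-12)<92)&(np.abs(P[:,1]-12)>50)&(P[:,0]>600)&(P[:,0]<760)
P=P[m]; print(len(P))
for z in range(90,280,20):
    k=abs(P[:,2]-z)<10
    if k.sum(): print(z,k.sum(),np.percentile(P[k][:,0],[10,50,90]).round())
E
```

```text
{'t': 10.6, 'p': array([458.8,  11.9, 151.4]), 'F': array([ 0.2, -0.1,  0.3]), 'gap': 0.2}
{'t': 13.4, 'p': array([646.2,  12.1, 236.4]), 'F': array([-0.4, -0.2, -0.2]), 'gap': 0.4}
{'t': 13.8, 'p': array([662.8,  12. , 233.6]), 'F': array([-2.8, -0.2,  4.6]), 'gap': -0.0}
{'t': 16.6, 'p': array([470.2,  91.7, 329.5]), 'F': array([ 0.6, -0.2, -0.2]), 'gap': 85.6}
945
90 73 [652. 653. 655.]
110 64 [655. 656. 658.]
130 75 [658. 660. 662.]
150 90 [662. 664. 665.]
170 98 [666. 667. 669.]
190 97 [670. 671. 673.]
210 103 [673. 675. 676.]
230 124 [677. 678. 681.]
250 117 [681. 682. 684.]
270 104 [681. 683. 685.]
```

View pics/s3.png

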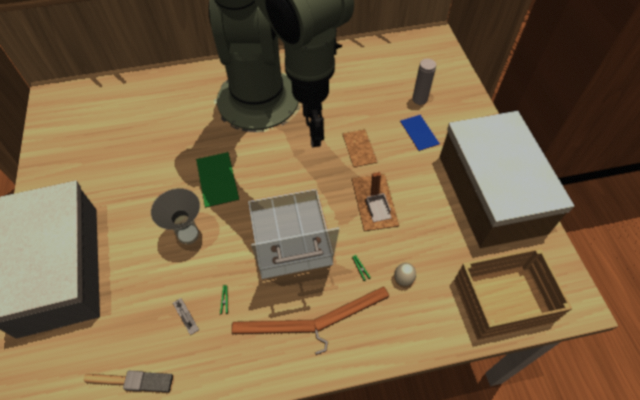

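View pics/t3.png

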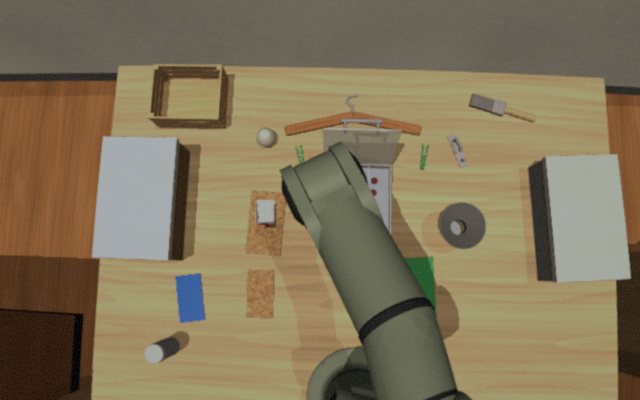

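The lid measures 1.75 rad, fully open. The scoop is still at about (265,212) in the top view. For a close look at its pose and the lanes I'll use the wrist camera.

```bash
python3 - <<'E'
from h import *
movep([400,267,330],Rt(.1)); c=snap('wrist','w1'); print(np.array(c['cam_to_world']).round(3).tolist(),c['fx'],st())
snap('top','t4')
movep([480,70,380],Rt(.1)); snap('wrist','w2')
a=load('w1')['image'];b=load('w2')['image']
cv2.imwrite('pics/wb.png',cv2.convertScaleAbs(np.vstack([cv2.resize(x,(480,300),interpolation=cv2.INTER_AREA) for x in(a,b)]),alpha=1.3))
cv2.imwrite('pics/w1.png',a)
E
```

```text
[[0.995, 0.027, -0.094, 385.834], [0.001, 0.959, 0.285, 338.592], [0.098, -0.284, 0.954, 472.725], [0.0, 0.0, 0.0, 1.0]] 294.04879636077635 {'t': 17.4, 'p': array([400.5, 266.3, 329.8]), 'F': array([ 0.8, -0.5, -0.1]), 'gap': 85.2}
```

View pics/wb.png

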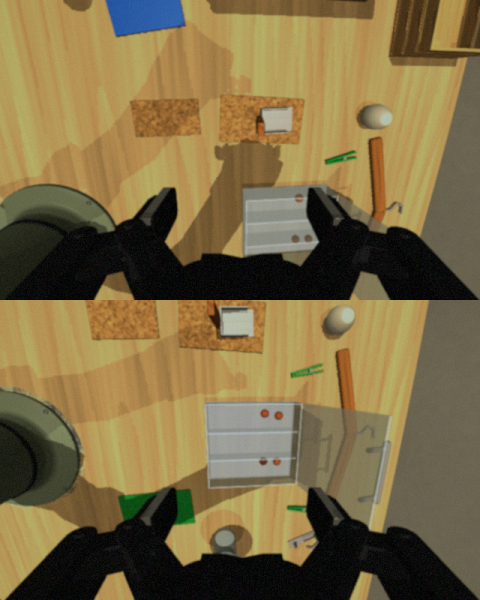

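The wrist views confirm four balls: two in the +y lane, two in the -y lane, none in the middle. The scoop sits at about (275,120) in the upper half, and I'll enlarge that.

```bash
python3 - <<'E'
from h import *
c=load('w1'); a=c['image'][120:195,285:410]
a=cv2.resize(a,None,fx=6,fy=6,interpolation=cv2.INTER_CUBIC); cv2.imwrite('pics/w1c.png',cv2.convertScaleAbs(a,alpha=1.3))
P,uv=cloud(c,335,400,135,185)
k=(P[:,2]>100)&(P[:,2]<125);print('top',P[k].mean(0),P[k].min(0),P[k].max(0),k.sum())
k=(P[:,2]>6.8)&(P[:,2]<9.5)&(P[:,0]>475);print('floor',np.median(P[k],0),cv2.minAreaRect(P[k][:,:2].astype(np.float32)))
k=(P[:,2]>12)&(P[:,2]<32)&(P[:,0]>475);print('walls',P[k].min(0),P[k].max(0),cv2.minAreaRect(P[k][:,:2].astype(np.float32)))
E
```

```text
top [454.80137554 266.74120992 108.77872859] [449.48441643 254.73562897 100.31723105] [460.17343448 278.22754166 111.34905903] 171
floor [518.44374418 267.44744379   8.16834859] ((518.4998168945312, 265.0517578125), (80.81716918945312, 86.21595764160156), 89.77118682861328)
walls [475.00167363 240.83365305  12.03886134] [528.91711723 293.85953135  31.21859586] ((501.9573974609375, 267.2228088378906), (52.97216033935547, 52.308414459228516), 1.1329058408737183)
```

View pics/w1c.png

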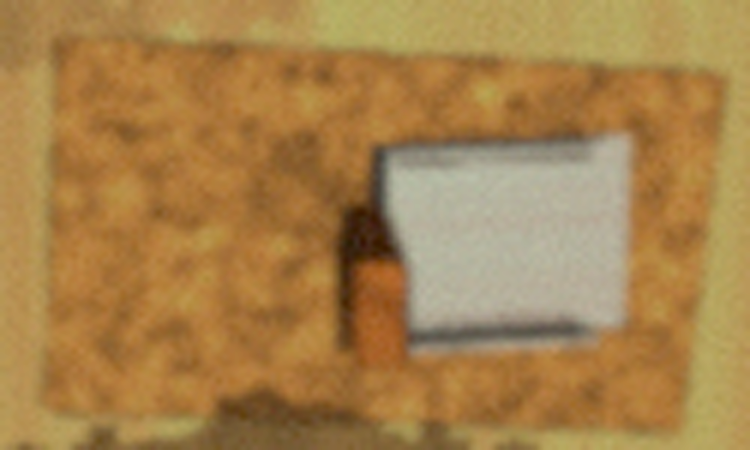

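The enlarged crop shows the lip from (630,135) to (626,326), the back-wall corner at (385,147), and the handle top spanning (355–405, 258–365).

```bash
python3 - <<'E'
from h import *
c=load('w1')
f=lambda u,v,z: at_z(c,285+(u-2.5)/6,120+(v-2.5)/6,z).round(1)
print('lip',f(632,135,8),f(628,326,8)); print('walls',f(386,147,28),f(592,138,28),f(410,350,28),f(595,340,28)); print('top',f(355,260,108),f(405,262,108),f(355,365,108),f(408,366,108))
E
```

```text
lip [540.8 294.2   8. ] [543.1 242.2   8. ]
walls [470.4 293.5  28. ] [523.6 295.4  28. ] [478.1 241.1  28. ] [527.6 242.8  28. ]
top [449.1 278.2 108. ] [459.8 277.6 108. ] [449.6 255.6 108. ] [461.2 255.1 108. ]
```

```bash
cat >> h.py <<'E'
LEAN=.14
def scoop(o,phi=0.,yaw=0.):
    """TCP pose for scoop origin o, pitch phi (lip up +), yaw"""
    f=np.array([np.cos(yaw),np.sin(yaw),0]); u=np.array([0,0,1.])
    X=np.cos(phi)*f+np.sin(phi)*u; Z=-np.sin(phi)*f+np.cos(phi)*u
    R=Rt(LEAN+phi,yaw); return np.array(o,float)-49*X+85*Z+19*R[:,2],R
E
python3 - <<'E'
from h import *
p,R=scoop([506.6,268.4,6],0,.037)
movep(p-110*R[:,2],R); print(movel(p,max_speed=120,guard=10)); print(st())
clamp(); print(st())
p2,R2=scoop([506.6,268.4,30],0,.037); movel(p2,R2,max_speed=60); print(st())
snap('scene','s5')
for o,ph in [((539.5-38,74,30),0),((539.5-38,74,5),0),((600,74,5),0),((590,74,12),.25),((590,74,70),.3),((560,74,170),.3),((450,-100,180),.3),((430,-262,175),.0),((430,-262,175),-.8)]:
    q=inverse_kinematics(*scoop(o,ph)); print(o,ph,None if q is None else np.round(q,2))
a=load('s5')['image'][140:240,330:430]; cv2.imwrite('pics/s5c.png',cv2.resize(a,None,fx=5,fy=5,interpolation=cv2.INTER_CUBIC))
E
```

```text
False
{'t': 20.5, 'p': array([460.5, 266.9,  72.8]), 'F': array([ 0.1, -0.1,  0.5]), 'gap': 85.3}
{'t': 21.2, 'p': array([460.4, 266.7,  72.4]), 'F': array([-0.1, -0.8,  5.9]), 'gap': 11.3}
{'t': 21.7, 'p': array([460.5, 266.6,  96.4]), 'F': array([ 0.5,  0.5, -1.6]), 'gap': 11.3}
(501.5, 74, 30) 0 [ 0.14  0.49 -0.58  2.22  0.74  0.47 -1.02]
(501.5, 74, 5) 0 [ 0.09  0.54 -0.52  2.24  0.83  0.42 -1.11]
(600, 74, 5) 0 [ 0.15  0.65 -0.56  1.99  0.74  0.56 -0.92]
(590, 74, 12) 0.25 [-0.18  0.56 -0.19  2.27  1.83  0.23 -2.11]
(590, 74, 70) 0.3 [-0.21  0.43 -0.16  2.29  1.57  0.21 -1.87]
(560, 74, 170) 0.3 [ 0.09  0.2  -0.52  2.26  0.76  0.39 -1.06]
(450, -100, 180) 0.3 None
(430, -262, 175) 0.0 [ 0.93  0.22 -0.48  2.06  0.06  0.75  0.43]
(430, -262, 175) -0.8 [ 0.71  0.77 -0.71  1.4   0.48  1.82 -0.07]
```

View pics/s5c.png

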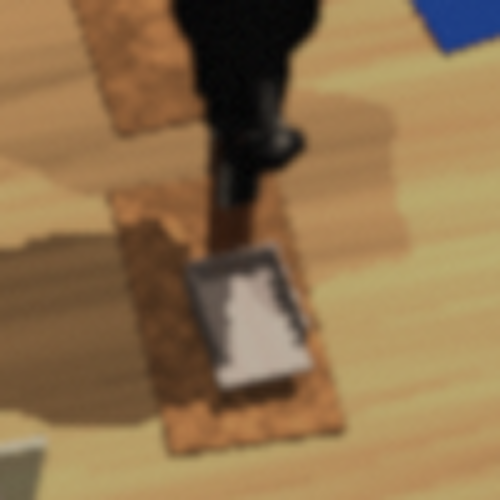

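Grasped: the scoop hangs straight in the grip, lip corners at crop (220,388) and (312,370). I'll move above the +y lane and check its sideways alignment there.

```bash
python3 - <<'E'
from h import *
c=load('s5'); f=lambda u,v,z: at_z(c,330+u/5-.4,140+v/5-.4,z).round(1); print(f(220,388,32),f(312,370,32))
movel(*scoop([506.6,268.4,120],0,.037)); movel(*scoop([500,OY+62,120],-.04)); movel(*scoop([OX-36,OY+62,66],-.04)); print(st())
c=snap('scene','s6'); 
a=c['image'][170:295,225:350]; cv2.imwrite('pics/s6c.png',cv2.convertScaleAbs(cv2.resize(a,(600,600),interpolation=cv2.INTER_CUBIC),alpha=1.3))
E
```

```text
[544.7 243.1  32. ] [544.5 295.2  32. ]
{'t': 24.5, 'p': array([459.8,  74.7, 134.3]), 'F': array([0.7, 0.8, 0.8]), 'gap': 11.2}
```

View pics/s6c.png

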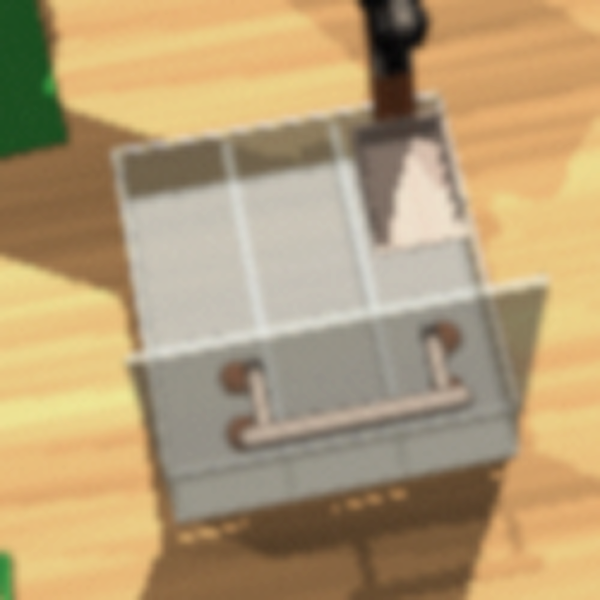

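The scoop hangs over the +y lane. Lip corners are at (383,250) and (470,237), the partition's top runs (335,125)–(378,310), and the outer wall's top runs (438,97)–(486,290). I'll turn these into lateral offsets.

```bash
python3 - <<'E'
from h import *
c=load('s6'); f=lambda u,v,z: at_z(c,225+u/4.8-.4,170+v/4.8-.4,z).round(1)
print('lip',f(383,250,66),f(470,237,66))
print('part',f(335,125,52),f(376,305,52)); print('part2',f(227,140,52),f(264,320,52)); print('outerR',f(440,97,60),f(483,287,60)); print('outerL',f(117,152,60),f(150,350,60))
print(at_z(load('scene'),*proj(load('scene'),[0,0,0]),0))
E
```

```text
lip [537.9  54.   66. ] [540.1 102.2  66. ]
part [442.5  44.5  52. ] [563.   44.6  52. ]
part2 [439.2 -17.6  52. ] [559.1 -16.6  52. ]
outerR [441.8 106.2  60. ] [569. 103.  60.]
outerL [439.1 -79.7  60. ] [568.4 -79.4  60. ]
[ 0.00000000e+00 -4.97379915e-14  0.00000000e+00]
```

```bash
python3 - <<'E'
from h import *
y0=OY+62.5
movel(*scoop([OX-36,y0,66],-.04)); 
print('down',movel(scoop([OX-36,y0,20],-.04)[0],max_speed=60,guard=4),st())
p=scoop([OX-36,y0,20],-.04)[0]
print(movel(p+[0,6,0],max_speed=10,guard=3)); a=read_state(); print(a['eef_pos'],a['ft_force'])
movel(p,max_speed=30)
print(movel(p-[0,6,0],max_speed=10,guard=3)); b=read_state(); print(b['eef_pos'],b['ft_force'])
movel(p,max_speed=30); print(st())
E
```

```text
down False {'t': 25.7, 'p': array([460. ,  74.6,  88.2]), 'F': array([-0.3, -0. , -1. ]), 'gap': 11.5}
True
[459.72163109  76.44834448  87.95833671] [ 0.97703562 -0.91644065 -0.84320997]
True
[459.74713839  70.1689335   87.84884299] [-0.43673361  2.6841921   0.11538859]
{'t': 27.1, 'p': array([459.7,  74.7,  87.9]), 'F': array([-0. , -0.3, -1.1]), 'gap': 11.4}
```

```bash
python3 - <<'E'
from h import *
y=73.3; ph=-.04
movel(scoop([OX-36,y,20],ph)[0],max_speed=30)
print('floor',movel(scoop([OX-36,y,2],ph)[0],max_speed=15,guard=3),st())
z=read_state()['eef_pos'][2]-scoop([0,0,0],ph)[0][2]; print('z',z)
z+=.3
P=lambda x: scoop([x,y,z],ph)[0]
print('sweep',movel(P(OX+40),max_speed=60,guard=12),st())
print('wall',movel(P(OX+70),max_speed=20,guard=8),st())
c=snap('scene','s7'); snap('top','t7')
a=c['image'][170:295,225:350]; b=load('t7')['image'][150:250,310:410]
cv2.imwrite('pics/s7c.png',cv2.convertScaleAbs(np.hstack([cv2.resize(a,(400,400),interpolation=cv2.INTER_CUBIC),cv2.resize(b,(400,400),interpolation=cv2.INTER_CUBIC)]),alpha=1.4))
E
```

```text
floor True {'t': 28.3, 'p': array([459.6,  73.4,  73.3]), 'F': array([-1.2,  0.1,  6.6]), 'gap': 11.5}
z 5.29924326067254
sweep True {'t': 28.5, 'p': array([460. ,  73.3,  73.3]), 'F': array([-1.2, -0.5,  7.4]), 'gap': 11.5}
wall True {'t': 29.0, 'p': array([460. ,  73.3,  73.4]), 'F': array([-1. , -0.4,  8. ]), 'gap': 11.3}
```

View pics/s7c.png

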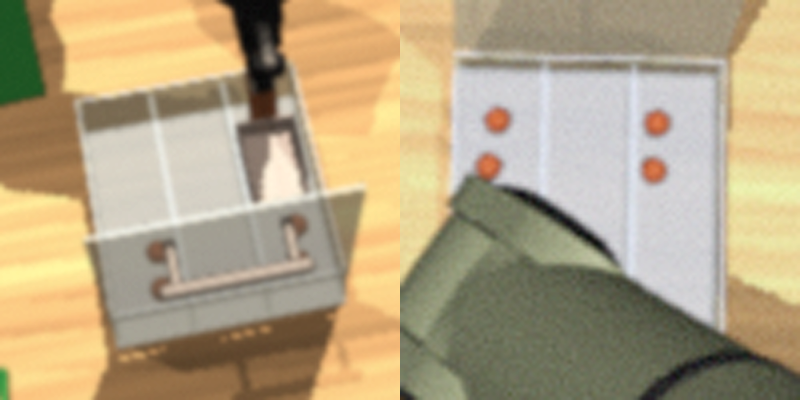

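The scoop has only just started, with both balls still ahead of it at (497,120) and (488,166) in the right panel. The guard tripped on the floor preload, so I'll lift a little and sweep again with force prints.

```bash
python3 - <<'E'
from h import *
y=73.3; ph=-.04
P=lambda x,z: scoop([x,y,z],ph)[0]
for z in (5.6,6.0,6.4):
    movel(P(OX-36,z),max_speed=10); wait(.2); print(z,st()['F'])
    if st()['F'][2]<2.5: break
for x in (-20,0,20,40):
    print(x,movel(P(OX+x,z),max_speed=40,guard=20),st())
print('wall',movel(P(OX+70,z),max_speed=20,guard=10),st())
E
```

```text
5.6 [0.8 0.9 1.2]
-20 False {'t': 30.1, 'p': array([476. ,  73.3,  73.6]), 'F': array([1.6, 0.2, 1.5]), 'gap': 11.1}
0 False {'t': 30.8, 'p': array([495.8,  73.3,  73.6]), 'F': array([-0.1, -0.1,  2.4]), 'gap': 11.5}
20 False {'t': 31.4, 'p': array([515.9,  73.3,  73.6]), 'F': array([ 0.3, -0.4,  2.7]), 'gap': 11.5}
40 False {'t': 32.1, 'p': array([535.9,  73.3,  73.6]), 'F': array([-0.3, -0.2,  2.9]), 'gap': 11.3}
wall True {'t': 32.4, 'p': array([536. ,  73.3,  73.6]), 'F': array([-1.4,  0.1,  6.8]), 'gap': 11.2}
```

```bash
python3 - <<'E'
from h import *
y=73.3; ph=-.04
P=lambda x,z: scoop([x,y,z],ph)[0]
for x in (46,52,56,59,61,63,64.5):
    print(x,movel(P(OX+x,5.6),max_speed=40,guard=30),st()); 
    if abs(st()['F'][0])>12: break
snap('top','t8'); c=snap('wrist','w8')
b=load('t8')['image'][150:250,310:410]
cv2.imwrite('pics/s8c.png',cv2.convertScaleAbs(cv2.resize(b,(500,500),interpolation=cv2.INTER_CUBIC),alpha=1.4))
E
```

```text
46 False {'t': 32.7, 'p': array([541.9,  73.3,  73.6]), 'F': array([ 0.1, -0.3,  3.5]), 'gap': 11.3}
52 False {'t': 33.0, 'p': array([547.8,  73.3,  73.6]), 'F': array([-2. ,  0.1,  4.3]), 'gap': 11.2}
56 False {'t': 33.2, 'p': array([551.7,  73.3,  73.6]), 'F': array([-1.8, -0.4,  6.2]), 'gap': 11.1}
59 False {'t': 33.5, 'p': array([554.6,  73.3,  73.6]), 'F': array([-3. ,  0.6,  7.8]), 'gap': 11.6}
61 False {'t': 33.7, 'p': array([556.5,  73.3,  73.6]), 'F': array([-5. , -0.9,  8.5]), 'gap': 11.6}
63 False {'t': 34.0, 'p': array([558.4,  73.3,  73.7]), 'F': array([-4.8, -1.2,  8.9]), 'gap': 11.2}
64.5 False {'t': 34.2, 'p': array([559.9,  73.3,  73.7]), 'F': array([-5.2,  0.4,  9.4]), 'gap': 11.7}
```

View pics/s8c.png

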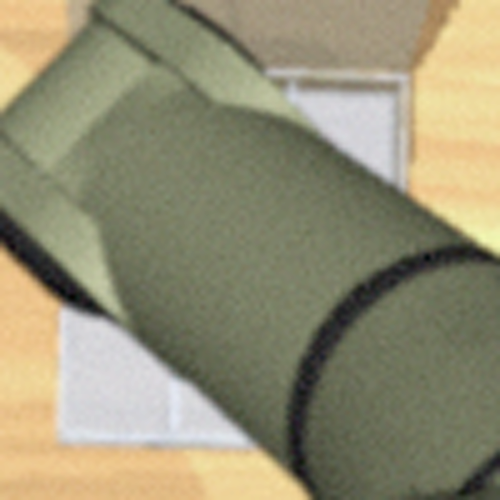

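The arm hides the lane from the top camera here. I'll use colour detection in the scene and wrist images instead.

```bash
cat >> h.py <<'E'
def balls(c,z=15,verbose=True):
    """orange blobs near organiser/jar; world pos at height z"""
    im=cv2.cvtColor(c['image'],cv2.COLOR_BGR2HSV); m=((im[...,0]<14)&(im[...,1]>110)&(im[...,2]>50)).astype(np.uint8)
    n,l,s,ct=cv2.connectedComponentsWithStats(m); out=[]
    for i in range(1,n):
        if s[i,4]<6: continue
        p=at_z(c,*ct[i],z); out.append((ct[i].round(1).tolist(),int(s[i,4]),p.round(0).tolist(),at_d(c,*ct[i]).round(0).tolist()))
    return [o for o in out if 400<o[2][0]<680 and -340<o[2][1]<125]
E
python3 - <<'E'
from h import *
for n in('w2','s3','t7','w8'): 
    print(n); [print('  ',o) for o in balls(load(n))]
print('scene now'); [print('  ',o) for o in balls(snap('scene','s8'))]
c=load('s8')
for p in [(604,73,14),(631,73,14)]: 
    u,v=proj(c,p).astype(int); print(p,u,v,c['image'][v-3:v+4,u].tolist())
E
```

```text
w2
   ([352.6, 150.9], 77, [569.0, 79.0, 15.0], [567.0, 80.0, 24.0])
   ([371.2, 153.8], 75, [602.0, 74.0, 15.0], [600.0, 75.0, 24.0])
   ([368.9, 215.8], 51, [603.0, -42.0, 15.0], [601.0, -39.0, 24.0])
   ([350.6, 216.0], 30, [569.0, -41.0, 15.0], [567.0, -38.0, 24.0])
s3
t7
   ([334.0, 179.6], 23, [603.0, 75.0, 15.0], [601.0, 75.0, 27.0])
   ([373.9, 180.2], 21, [604.0, -39.0, 15.0], [603.0, -38.0, 23.0])
   ([331.8, 191.4], 25, [569.0, 81.0, 15.0], [568.0, 81.0, 20.0])
   ([373.0, 192.0], 21, [570.0, -37.0, 15.0], [569.0, -36.0, 23.0])
w8
   ([407.8, 212.3], 955, [630.0, 74.0, 15.0], [627.0, 76.0, 21.0])
   ([321.7, 209.9], 127, [565.0, 78.0, 15.0], [563.0, 84.0, 35.0])
   ([314.6, 223.1], 7, [560.0, 68.0, 15.0], [557.0, 84.0, 59.0])
   ([320.4, 230.2], 12, [564.0, 62.0, 15.0], [559.0, 85.0, 71.0])
   ([318.9, 235.4], 9, [563.0, 58.0, 15.0], [558.0, 85.0, 77.0])
   ([322.4, 289.7], 605, [565.0, 11.0, 15.0], [556.0, 75.0, 111.0])
scene now
(604, 73, 14) 316 251 [[114, 127, 140], [110, 124, 136], [101, 112, 125], [104, 116, 128], [119, 132, 147], [120, 133, 146], [98, 108, 120]]
(631, 73, 14) 319 260 [[84, 93, 99], [67, 79, 90], [58, 73, 91], [54, 70, 92], [53, 68, 90], [54, 68, 85], [57, 69, 80]]
```

```bash
python3 - <<'E'
from h import *
c=load('w8'); im=cv2.cvtColor(c['image'],cv2.COLOR_BGR2HSV); m=((im[...,0]<14)&(im[...,1]>110)&(im[...,2]>50)).astype(np.uint8)
print(np.array(c['cam_to_world']).round(2).tolist())
n,l,s,ct=cv2.connectedComponentsWithStats(m)
for i in range(1,n):
    if s[i,4]>90: print(s[i],ct[i])
sub=m[185:242:2,375:445:1]; print('\n'.join(''.join('#' if v else '.' for v in r) for r in sub))
for p in [(631,73,14),(631,90,14),(631,58,14),(628,73,16),(608,73,18),(639,45,60),(639,105,60)]: print(p,proj(c,p).round(0))
E
```

```text
[[1.0, 0.03, -0.09, 546.26], [0.0, 0.96, 0.29, 145.3], [0.09, -0.28, 0.95, 216.51], [0.0, 0.0, 0.0, 1.0]]
[ 564    0   44  226 3786] [583.88880085 107.2461701 ]
[393 192  31  43 955] [407.81465969 212.25445026]
[315 203  17  16 127] [321.7480315  209.87401575]
[310 263  26  51 605] [322.37355372 289.73884298]
......................................................................
......................................................................
......................................................................
......................................................................
.....................###########################......................
....................#############################.....................
.....................############################.....................
.....................###########################......................
......................##########################......................
.......................########################.......................
........................#####################.........................
........
[... 752 characters left out ...]
....................
.....................#######################..........................
.......................####################...........................
..........................############................................
......................................................................
......................................................................
......................................................................
......................................................................
(631, 73, 14) [409. 213.]
(631, 90, 14) [411. 191.]
(631, 58, 14) [407. 231.]
(628, 73, 16) [406. 214.]
(608, 73, 18) [381. 215.]
(639, 45, 60) [444. 277.]
(639, 105, 60) [457. 186.]
```

```bash
python3 - <<'E'
from h import *
y=73.3; ph=-.04
P=lambda x,z: scoop([x,y,z],ph)[0]
for x in (66,67.5):
    print(x,movel(P(OX+x,5.6),max_speed=40,guard=30),st())
    if st()['F'][0]<-14: break
c=snap('wrist','w9')
C,uv=cloud(c,390,428,190,238); im=cv2.cvtColor(c['image'],cv2.COLOR_BGR2HSV)
k=np.array([im[int(v),int(u),1]>110 and im[int(v),int(u),0]<14 for u,v in uv])
C=C[k]; print(len(C),np.percentile(C[:,2],[50,90,97,100]))
for lo,hi in((40,74),(74,110)):
    D=C[(C[:,1]>lo)&(C[:,1]<hi)]; 
    # sphere fit r=10
    from scipy.optimize import least_squares
    r=least_squares(lambda q:np.linalg.norm(D-q,axis=1)-10,D.mean(0)-[0,0,8],loss='soft_l1'); print(len(D),r.x.round(1),r.cost)
print([o for o in balls(c)])
C,uv=cloud(load('w2'),345,378,143,160); im=load('w2')['image']
E
```

```text
66 False {'t': 34.6, 'p': array([560.5,  73.3,  73.7]), 'F': array([-15.3,  -1.7,  19.9]), 'gap': 11.4}
960 [24.32451524 26.73456303 27.44893168 60.96504209]
451 [628.4  66.8  17. ] 52.808889670346595
509 [628.3  85.5  17.1] 462.1295917285142
[([407.3, 212.4], 960, [630.0, 74.0, 15.0], [627.0, 76.0, 21.0]), ([320.0, 210.9], 115, [564.0, 77.0, 15.0], [562.0, 84.0, 37.0]), ([327.5, 204.5], 6, [569.0, 82.0, 15.0], [568.0, 84.0, 24.0]), ([329.7, 213.7], 7, [571.0, 74.0, 15.0], [568.0, 84.0, 43.0]), ([319.0, 244.8], 6, [563.0, 50.0, 15.0], [557.0, 85.0, 88.0]), ([322.2, 289.8], 571, [566.0, 11.0, 15.0], [557.0, 75.0, 111.0])]
```

Both balls lie on the pan against the far wall: fitted centres z≈17, x≈628, and the wall is felt at 15 N. Next I tilt the lip up along the wall and lift.

```bash
cat >> h.py <<'E'
def lipup(y,wx,seq):
    for ph,lz,back in seq:
        o=np.array([wx-back-35*np.cos(ph),y,lz-35*np.sin(ph)])
        try: movel(*scoop(o,ph),max_speed=25,guard=40)
        except PlanningError as e: print('plan',ph,lz,e); return o,ph
        print(ph,lz,st()['p'],st()['F'])
    return o,ph
E
python3 - <<'E'
from h import *
o=read_state()['eef_pos']-scoop([0,0,0],-.04)[0]; wx=o[0]+35; print(o,wx)
lipup(73.3,wx,[(-.04,5,1),(.05,9,1.5),(.12,16,2),(.18,24,2),(.22,34,2)])
print(np.round(read_state()['qpos'],2)); print([o for o in balls(snap('wrist','w10'))][:3])
E
```

```text
[604.106155    73.33355324   5.73647809] 639.1061550012882
-0.04 5 [559.2  73.1  74.2] [-0.2  0.  -1.9]
0.05 9 [553.3  73.4  71.2] [ 0.8 -0.1 -0.5]
0.12 16 [549.   73.5  72.2] [ 0.7  0.7 -0.9]
0.18 24 [546.1  73.6  74.7] [ 0.9  1.  -1.3]
0.22 34 [544.1  73.3  80.9] [-0.  -0.  -1.1]
[-0.2   0.53 -0.14  2.21  1.27  0.18 -1.54]
[([345.5, 200.1], 464, [588.0, 80.0, 15.0], [575.0, 89.0, 43.0]), ([328.9, 253.3], 1613, [575.0, 36.0, 15.0], [539.0, 85.0, 104.0]), ([333.4, 308.6], 7, [579.0, -18.0, 15.0], [536.0, 65.0, 117.0])]
```

```bash
python3 - <<'E'
from h import *
o=np.array([600,73.3,34-35*.2])
def tryl(o,ph,sp=80):
    try: movel(*scoop(o,ph),max_speed=sp); print(o,ph,np.round(read_state()['qpos'],2)[[4,5,6]],st()['t']); return True
    except PlanningError as e: print('plan',o,ph,e)
tryl([597,73.3,70],.22); tryl([585,73.3,180],.25)
c=snap('wrist','w11'); s=snap('scene','s11')
for n,k in (('w',c),('s',s)): print(n,[x for x in balls(k,190)]) 
for oo,ph in [((520,-60,190),.2),((520,-262,190),.15),((500,-262,190),.1)]:
    q=inverse_kinematics(*scoop(oo,ph)); print(oo,None if q is None else np.round(q,2))
# sphere-like orange points above the pan from scene
C,uv=cloud(s,250,400,100,260); im=cv2.cvtColor(s['image'],cv2.COLOR_BGR2HSV)
k=np.array([im[int(v),int(u),1]>110 and im[int(v),int(u),0]<14 for u,v in uv])&(C[:,2]>170)&(C[:,2]<240)
print(k.sum(),C[k].round(0)[:20].tolist()); print('remaining lane',[x for x in balls(snap('top','t11'))])
E
```

```text
[597, 73.3, 70] 0.22 [ 0.98  0.3  -1.24] 37.2
[585, 73.3, 180] 0.25 [ 0.6   0.49 -0.86] 38.7
w [([418.4, 142.7], 135, [617.0, 124.0, 190.0], [765.0, 104.0, 15.0]), ([426.6, 153.2], 35, [626.0, 116.0, 190.0], [782.0, 88.0, 14.0]), ([421.0, 152.8], 6, [620.0, 117.0, 190.0], [771.0, 89.0, 15.0]), ([345.5, 200.0], 461, [558.0, 87.0, 190.0], [556.0, 89.0, 195.0]), ([328.2, 254.8], 1537, [546.0, 48.0, 190.0], [517.0, 84.0, 256.0])]
s [([310.8, 189.2], 118, [524.0, 77.0, 190.0], [538.0, 74.0, 211.0]), ([318.6, 201.5], 52, [563.0, 88.0, 190.0], [566.0, 87.0, 195.0]), ([307.2, 203.8], 44, [563.0, 60.0, 190.0], [566.0, 59.0, 194.0])]
(520, -60, 190) [ 0.63  0.14 -0.68  2.22  0.2   0.48 -0.19]
(520, -262, 190) [ 0.99  0.29 -0.6   2.    0.08  0.63  0.37]
(500, -262, 190) [ 0.99  0.28 -0.61  2.    0.09  0.69  0.36]
223 [[532.0, 84.0, 233.0], [530.0, 79.0, 228.0], [531.0, 82.0, 228.0], [530.0, 84.0, 226.0], [532.0, 65.0, 231.0], [534.0, 67.0, 232.0], [532.0, 69.0, 229.0], [532.0, 72.0, 228.0], [531.0, 74.0, 226.0], [531.0, 77.0, 226.0], [532.0, 79.0, 227.0], [534.0, 81.0, 228.0], [533.0, 84.0, 226.0], [531.0, 65.0, 225.0], [533.0, 67.0, 227.0], [532.0, 69.0, 225.0], [532.0, 72.0, 225.0], [534.0, 74.0, 227.0], [533.0, 76.0, 224.0], [531.0, 79.0, 221.0]]
remaining lane [([373.9, 180.1], 22, [605.0, -39.0, 15.0], [603.0, -38.0, 24.0]), ([328.2, 183.4], 23, [591.0, 91.0, 15.0], [559.0, 90.0, 196.0]), ([341.9, 184.5], 16, [589.0, 52.0, 15.0], [558.0, 56.0, 196.0]), ([373.0, 192.0], 21, [570.0, -37.0, 15.0], [568.0, -36.0, 25.0])]
```

Scene and top views agree that both balls are in the pan's back corners. Now to the funnel for a gentle pour.

```bash
cat >> h.py <<'E'
def tryl(o,ph,sp=80,yaw=0.):
    try: movel(*scoop(o,ph,yaw),max_speed=sp); return True
    except PlanningError as e: print('plan',o,ph,e)
JX,JY=470.4,-261.5
def pour(dx=0):
    for ph,lx,lz,sp in [(-.12,JX-22,172,60),(-.25,JX-20,166,15),(-.35,JX-20,162,10),(-.5,JX-20,160,25),(-.8,JX-18,158,40)]:
        o=[lx-35*np.cos(ph),JY+dx,lz-35*np.sin(ph)]
        if not tryl(o,ph,sp): return
    wait(.6); print('poured',st())
E
python3 - <<'E'
from h import *
tryl([520,-60,190],.2,120); tryl([505,JY,195],.12,120); pour()
c=snap('scene','s12'); print([x for x in balls(c,20)]); print([x for x in balls(snap('top','t12'),20)])
tryl([435,JY,200],0); tryl([500,-150,195],.0,150)
for n in('scene','top'): print(n,[x for x in balls(snap(n,n+'13'),20)])
E
```

```text
poured {'t': 47.9, 'p': array([ 443.2, -261.5,  262.5]), 'F': array([ 0.3,  0.1, -0.7]), 'gap': 11.2}
[]
[([373.9, 180.1], 22, [604.0, -38.0, 20.0], [603.0, -38.0, 24.0]), ([373.0, 192.0], 21, [569.0, -36.0, 20.0], [569.0, -36.0, 22.0]), ([473.6, 237.9], 148, [446.0, -322.0, 20.0], [428.0, -256.0, 253.0]), ([457.6, 227.9], 14, [473.0, -277.0, 20.0], [472.0, -275.0, 27.0])]
scene []
top [([373.9, 180.1], 22, [604.0, -38.0, 20.0], [603.0, -38.0, 25.0]), ([373.0, 192.0], 21, [569.0, -36.0, 20.0], [569.0, -36.0, 24.0])]
  return _methods._mean(a, axis=axis, dtype=dtype,
  ret = ret.dtype.type(ret / rcount)
```

```bash
python3 - <<'E'
from h import *
y=-50.7; ph=-.04
tryl([OX-36,y,120],0,120); 
for n in('scene','top','wrist'): 
    print(n); [print('  ',x) for x in balls(snap(n,n+'14'),20)]
tryl([OX-36,y,66],ph); 
print('down',movel(scoop([OX-36,y,20],ph)[0],max_speed=60,guard=5),st())
p=scoop([OX-36,y,20],ph)[0]; r=[]
for s in (1,-1):
    print(movel(p+[0,6*s,0],max_speed=10,guard=3)); r.append(read_state()['eef_pos'][1]); movel(p,max_speed=30)
print(r,np.mean(r))
E
```

```text
scene
   ([181.0, 231.8], 6, [470.0, -274.0, 20.0], [500.0, -264.0, 68.0])
top
   ([373.9, 180.2], 21, [603.0, -38.0, 20.0], [603.0, -38.0, 23.0])
   ([373.0, 192.0], 21, [569.0, -36.0, 20.0], [569.0, -36.0, 23.0])
   ([457.5, 228.8], 26, [470.0, -276.0, 20.0], [470.0, -275.0, 26.0])
wrist
   ([399.4, 167.1], 201, [567.0, -37.0, 20.0], [565.0, -36.0, 24.0])
   ([427.5, 168.0], 201, [601.0, -39.0, 20.0], [599.0, -38.0, 23.0])
   ([322.0, 213.6], 187, [480.0, -88.0, 20.0], [461.0, -40.0, 156.0])
   ([321.7, 237.4], 20, [480.0, -116.0, 20.0], [456.0, -40.0, 193.0])
   ([314.4, 253.0], 8, [471.0, -136.0, 20.0], [450.0, -40.0, 210.0])
   ([322.1, 287.2], 580, [480.0, -182.0, 20.0], [452.0, -49.0, 223.0])
   ([312.5, 308.2], 25, [468.0, -211.0, 20.0], [448.0, -59.0, 222.0])
   ([332.8, 311.5], 6, [494.0, -218.0, 20.0], [456.0, -61.0, 224.0])
down False {'t': 53.1, 'p': array([460. , -50.6,  88.2]), 'F': array([ 0. , -0.1, -1.3]), 'gap': 11.1}
True
True
[np.float64(-47.511949126198395), np.float64(-53.90460089084252)] -50.70827500852046
```

```bash
python3 - <<'E'
from h import *
from scipy.optimize import least_squares
y=-50.7; ph=-.04
P=lambda x,z: scoop([x,y,z],ph)[0]
movel(P(OX-36,7),max_speed=30); movel(P(OX-36,5.6),max_speed=10); wait(.2); print(st())
for x in (0,40,52,58,62,64.5,66,67):
    g=movel(P(OX+x,5.6),max_speed=40,guard=30); F=st()['F']; print(x,g,F)
    if F[0]<-12: break
c=snap('wrist','w15')
C,uv=cloud(c,380,440,185,245); im=cv2.cvtColor(c['image'],cv2.COLOR_BGR2HSV)
k=np.array([im[int(v),int(u),1]>110 and im[int(v),int(u),0]<14 for u,v in uv])&(C[:,0]>590)&(C[:,2]<35)
C=C[k]; print(len(C),C.min(0),C.max(0)); print(balls(c)[:2])
km,lab,cen=cv2.kmeans(C[:,:2].astype(np.float32),2,None,(3,50,.1),5,0)
for i in (0,1):
    D=C[lab[:,0]==i]; r=least_squares(lambda q:np.linalg.norm(D-q,axis=1)-10,D.mean(0)-[0,0,8],loss='soft_l1'); print(len(D),r.x.round(1),r.cost)
o=read_state()['eef_pos']-scoop([0,0,0],-.04)[0]; print('origin',o)
E
```

```text
{'t': 55.6, 'p': array([459.9, -50.7,  73.6]), 'F': array([-0.1,  1. ,  0.1]), 'gap': 11.2}
0 False [ 0.6  0.3 -0.2]
40 False [-0.3  0.1  0.1]
52 False [ 0.7 -0.6 -0.4]
58 False [ 0.7 -0.1 -0.1]
62 False [-16.4   0.5  18.5]
849 [618.2168229  -60.65732748   3.61220836] [638.66432602 -29.13263148  27.79480966]
[([413.3, 207.8], 853, [630.0, -47.0, 15.0], [627.0, -44.0, 22.0]), ([322.0, 215.8], 213, [561.0, -51.0, 15.0], [558.0, -40.0, 46.0])]
307 [628.8 -31.8  16.9] 32.32912909896372
542 [628.5 -52.3  16.9] 64.5301023326835
origin [599.79534543 -50.76598611   5.6381013 ]
```

The balls sit on the pan (z≈17), but one hugs the lane wall at the scoop's side-wall end. I'll back off, shift toward that wall and press on again.

```bash
cat >> h.py <<'E'
def fit(c):
    from scipy.optimize import least_squares
    C,uv=cloud(c,380,440,175,250); im=cv2.cvtColor(c['image'],cv2.COLOR_BGR2HSV)
    k=np.array([im[int(v),int(u),1]>110 and im[int(v),int(u),0]<14 for u,v in uv])&(C[:,0]>585)&(C[:,2]<35)
    C=C[k]; km,lab,cen=cv2.kmeans(C[:,:2].astype(np.float32),2,None,(3,50,.1),5,0)
    for i in (0,1):
        D=C[lab[:,0]==i]; r=least_squares(lambda q:np.linalg.norm(D-q,axis=1)-10,D.mean(0)-[0,0,8],loss='soft_l1'); print('ball',len(D),r.x.round(1))
E
python3 - <<'E'
from h import *
ph=-.04; P=lambda x,z,y: scoop([x,y,z],ph)[0]
movel(P(594,6,-50.7),max_speed=30); print(st()['F']); fit(snap('wrist','w16'))
movel(P(594,6,-48.3),max_speed=20); wait(.1)
for x in (599,601,602.5,604,605):
    movel(P(x,5.8,-48.3),max_speed=20,guard=30); F=st()['F']; print(x,F)
    if F[0]<-12: break
fit(snap('wrist','w17'))
o=read_state()['eef_pos']-scoop([0,0,0],-.04)[0]; print('origin',o)
E
```

```text
[-0.4 -0.4 -1.3]
ball 320 [626.8 -32.4  17.1]
ball 543 [627.1 -52.9  17.2]
599 [-0.2  0.5  0.1]
601 [ 0.6 -0.5 -1.3]
602.5 [-0.6 -0.4 -1.8]
604 [-0.5 -1.  -0.7]
605 [-7.8 -0.3  7.8]
ball 383 [628.4 -34.7  17.1]
ball 542 [628.5 -54.7  17.2]
origin [604.21066843 -48.39760028   5.81780039]
```

Now fully at the wall with both balls on the pan. Tilt, lift, verify and pour.

```bash
python3 - <<'E'
from h import *
lipup(-49.5,639.2,[(-.04,5,1),(.05,9,1.5),(.12,16,2),(.18,24,2),(.22,34,2)])
wait(.3); tryl([597,-50.2,70],.22,60); tryl([585,-50.7,180],.25)
for n in('scene','top','wrist'): 
    print(n); [print('  ',x) for x in balls(snap(n,n+'18'),190)]
E
```

```text
-0.04 5 [559.7 -49.6  74.5] [-0.2 -0.2 -1.3]
0.05 9 [553.5 -49.3  71.3] [-0.   0.1 -2.1]
0.12 16 [549.1 -49.3  72.2] [ 0.4 -0.5 -1.6]
plan 0.18 24 the arm cannot follow that straight line within its joint ranges
scene
   ([259.1, 198.9], 114, [525.0, -50.0, 190.0], [540.0, -49.0, 212.0])
   ([267.1, 211.1], 53, [563.0, -36.0, 190.0], [565.0, -36.0, 193.0])
   ([255.7, 213.4], 53, [563.0, -64.0, 190.0], [566.0, -63.0, 194.0])
   ([180.5, 232.0], 8, [576.0, -239.0, 190.0], [498.0, -266.0, 65.0])
top
   ([378.3, 185.4], 32, [559.0, -36.0, 190.0], [557.0, -35.0, 197.0])
   ([457.5, 228.8], 26, [454.0, -234.0, 190.0], [470.0, -275.0, 28.0])
wrist
   ([422.5, 5.6], 106, [611.0, 89.0, 190.0], [753.0, 156.0, 14.0])
   ([345.5, 200.0], 461, [559.0, -37.0, 190.0], [556.0, -35.0, 195.0])
   ([327.7, 256.3], 1599, [545.0, -77.0, 190.0], [516.0, -39.0, 258.0])
```

```bash
python3 - <<'E'
from h import *
tryl([520,-120,190],.2,120); tryl([505,JY,195],.12,120); pour()
tryl([435,JY,200],0); tryl([500,-150,200],.0,150); tryl([480,60,200],0,150)
im=[]
for n in('scene','top'): 
    c=snap(n,n+'19'); print(n); [print('  ',x) for x in balls(c,20)]
t=load('top19')['image'][185:265,420:500]; s=load('scene19')['image'][170:260,135:225]
g=np.hstack([cv2.resize(x,(390,390),interpolation=cv2.INTER_CUBIC) for x in(t,s)]); cv2.imwrite('pics/j.png',cv2.convertScaleAbs(g,alpha=1.6)); print(st())
# mat/scoop check
E
```

```text
poured {'t': 73.2, 'p': array([ 443.2, -261.5,  262.5]), 'F': array([-0.1,  0.6, -1.4]), 'gap': 11.3}
scene
   ([180.2, 231.8], 8, [470.0, -276.0, 20.0], [500.0, -266.0, 69.0])
   ([187.0, 235.5], 6, [485.0, -259.0, 20.0], [498.0, -255.0, 41.0])
top
   ([452.3, 223.9], 15, [484.0, -262.0, 20.0], [483.0, -260.0, 28.0])
   ([457.6, 228.9], 27, [470.0, -277.0, 20.0], [469.0, -275.0, 27.0])
{'t': 76.9, 'p': array([433.7,  59.5, 266.1]), 'F': array([ 0. , -0.5,  0.2]), 'gap': 11.2}
```

View pics/j.png

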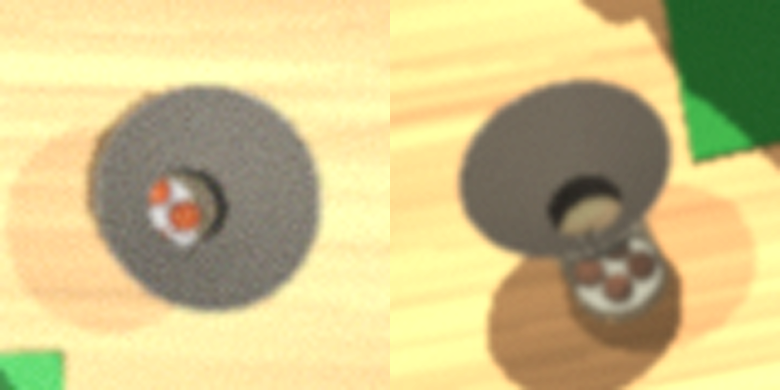

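The jar is upright. Through the glass at least three balls are visible, at (590,268), (640,262) and (617,288); a fourth may be hidden behind the funnel. I'll check that the pan and lanes are empty.

```bash
python3 - <<'E'
from h import *
c=snap('wrist','w20'); print([ (x[0],x[1]) for x in balls(c,190)])
c=load('scene19')
# pan colour samples: back corners of pan at current pose o=(480,60,200)
for dy in(-14,0,14):
    for dx in (-25,-10,10,25):
        u,v=proj(c,[480+dx,60+dy,212]).astype(int); print(dx,dy,c['image'][v,u].tolist(),at_d(c,u,v).round(0).tolist())
im=cv2.cvtColor(c['image'],cv2.COLOR_BGR2HSV)
m=((im[...,0]<14)&(im[...,1]>80))[215:245,165:205]; print('\n'.join(''.join('#' if v else '.' for v in r) for r in m))
E
```

```text
[([321.0, 213.4], 167), ([322.1, 288.8], 550), ([331.1, 267.3], 7), ([313.0, 310.4], 14)]
-25 -14 [48, 54, 62] [448.0, 45.0, 205.0]
-10 -14 [74, 82, 94] [461.0, 45.0, 202.0]
10 -14 [75, 83, 95] [480.0, 47.0, 202.0]
25 -14 [103, 114, 130] [496.0, 46.0, 203.0]
-25 0 [47, 52, 62] [448.0, 61.0, 206.0]
-10 0 [76, 85, 97] [462.0, 60.0, 203.0]
10 0 [146, 161, 178] [479.0, 59.0, 201.0]
25 0 [145, 159, 177] [496.0, 61.0, 203.0]
-25 14 [44, 49, 57] [447.0, 73.0, 205.0]
-10 14 [125, 138, 156] [462.0, 75.0, 202.0]
10 14 [146, 161, 176] [480.0, 74.0, 202.0]
25 14 [147, 161, 178] [496.0, 73.0, 203.0]
........................................
........................................
........................................
........................................
........................................
........................................
........................................
........................................
........................................
........................................
........................................
........................................
........................................
........................................
..........................###...........
..............####.......#####..........
.............######......#####..........
.............######.......####..........
.............######........#............
.............#####..#####...............
...................######...............
....................#####...............
....................#####...............
.....................###................
........................................
........................................
........................................
........................................
........................................
........................................
```

```bash
python3 - <<'E'
from h import *
def allb(c):
    im=cv2.cvtColor(c['image'],cv2.COLOR_BGR2HSV); m=((im[...,0]<12)&(im[...,1]>140)&(im[...,2]>50)).astype(np.uint8)
    n,l,s,ct=cv2.connectedComponentsWithStats(m); return [(ct[i].round(0).tolist(),int(s[i,4])) for i in range(1,n) if s[i,4]>8]
print(allb(load('top'))); print(allb(load('top19')))
print(tryl([495,266,120],0,120,.02)); print(tryl([495,266,20],0,80,.02))
print(movel(scoop([495,266,5],0,.02)[0],max_speed=15,guard=3),st())
z=read_state()['eef_pos'][2]-scoop([0,0,0],0,.02)[0][2]; print('z',z)
open_gripper(); print(st())
R=scoop([0,0,0],0,.02)[1]; p=read_state()['eef_pos']; movel(p-110*R[:,2],max_speed=100)
c=snap('scene','s21')
C,uv=cloud(c,340,410,160,235)
k=(C[:,2]>100)&(C[:,2]<112)&(abs(C[:,1]-266)<20);print('handle top',np.median(C[k],0),k.sum())
k=(C[:,2]>6)&(C[:,2]<12)&(C[:,0]>475)&(C[:,0]<528)&(abs(C[:,1]-266)<18); A=np.c_[C[k][:,:2],np.ones(k.sum())]; s=np.linalg.lstsq(A,C[k][:,2],rcond=None)[0]; print('pan floor plane',s[:2].round(3),C[k][:,2].mean())
# look into the jar
try:
    movel([430,150,330]); movep([JX-10,JY-77,330],Rt(0)); w=snap('wrist','w22'); print([x for x in balls(w,20)],proj(w,[JX,JY,18]))
except PlanningError as e: print(e)
E
```

```text
[([42.0, 259.0], 12), ([33.0, 308.0], 9), ([88.0, 380.0], 17)]
[([458.0, 229.0], 21), ([85.0, 380.0], 11), ([622.0, 388.0], 11)]
True
True
True {'t': 81.2, 'p': array([448.5, 265. ,  72.4]), 'F': array([-1. , -0.8,  8.2]), 'gap': 11.3}
z 6.177473294096302
{'t': 81.9, 'p': array([448.3, 264.7,  72. ]), 'F': array([-0.1,  0. , -0. ]), 'gap': 85.3}
handle top [nan nan nan] 0
pan floor plane [-0.009 -0.026] 8.337798601482403
[([334.4, 104.8], 219, [478.0, -254.0, 20.0], [478.0, -254.0, 21.0]), ([317.7, 109.8], 93, [454.0, -261.0, 20.0], [454.0, -261.0, 29.0]), ([328.2, 121.4], 111, [469.0, -277.0, 20.0], [469.0, -277.0, 29.0])] [329.05656817 110.42272127]
  return _methods._mean(a, axis=axis, dtype=dtype,
  ret = um.true_divide(
```

All four balls are in the jar: wrist blobs at (454,-261) and (469,-277), plus a double-size one near (478,-254). The scoop lies level on the mat. Now I close the lid by pulling the bar from behind, then pressing it down.

```bash
python3 - <<'E'
from h import *
R=Rt(0)
movep([560,OY,350],R); clamp()
b=bar(1.754); movel([b[0]+33,OY,345]); print('down',movel([b[0]+33,OY,b[2]-12],max_speed=100,guard=10),st())
for th in np.r_[1.754,np.arange(1.65,.6,-.1)]:
    b=bar(th); g=movel(b+[18,0,-12],max_speed=100,guard=40)
    if g: print('guard',th,st()); break
print(th,st())
p=read_state()['eef_pos']; movel(p+[15,0,0]); movel(p+[15,0,70]); 
c=snap('scene','s23'); C,uv=cloud(c,230,345,150,290)
C=C[(C[:,2]>70)&(C[:,2]<260)&(np.abs(C[:,1]-12)<92)&(np.abs(C[:,1]-12)>50)&(C[:,0]>420)&(C[:,0]<660)]
d=np.polyfit(C[:,0],C[:,2],1); print('lid',d,np.arctan(-d[0]),len(C))
E
```

```text
down False {'t': 91.5, 'p': array([753.9,  12.1, 215.4]), 'F': array([ 0.6, -0.9,  0.1]), 'gap': 0.2}
0.649999999999999 {'t': 95.5, 'p': array([547.8,  11.9, 192.2]), 'F': array([ 0.9, -0.2,  0.8]), 'gap': 0.0}
lid [ -0.7780409  567.82803144] 0.6612070951599431 2720
```

```bash
python3 - <<'E'
from h import *
R=Rt(0)
b=bar(.68); movel([b[0],OY,b[2]+60]); 
for th in np.arange(.68,.05,-.08):
    g=movel(bar(th)+[-2,0,6.5],max_speed=80,guard=40)
    if g: print('guard',th,st()); break
print(th,st())
print('press',movel(bar(0)+[0,0,2],max_speed=20,guard=18),st())
p=read_state()['eef_pos']; movel(p+[0,0,150]); open_gripper(); movep([420,-60,350],R)
c=snap('scene','s24'); 
C,uv=cloud(c,230,345,170,290)
C=C[(C[:,2]>55)&(C[:,2]<80)&(np.abs(C[:,1]-12)<90)&(C[:,0]>440)&(C[:,0]<630)]
d=np.polyfit(C[:,0],C[:,2],1); print('lid',d,np.median(C[:,2]),len(C))
a=load('scene'); A,_=cloud(a,230,345,170,290); A=A[(A[:,2]>55)&(A[:,2]<80)&(np.abs(A[:,1]-12)<90)&(A[:,0]>440)&(A[:,0]<630)]; print('ref',np.polyfit(A[:,0],A[:,2],1)); print(st())
cv2.imwrite('pics/final.png',c['image'])
E
```

```text
0.12000000000000033 {'t': 99.9, 'p': array([470.2,  12. , 133. ]), 'F': array([0.1, 0.9, 0.5]), 'gap': -0.2}
press False {'t': 101.3, 'p': array([465.6,  12. , 107.6]), 'F': array([-0.2, -0.5, -0.8]), 'gap': 0.0}
lid [-8.16366337e-03  7.12010000e+01] 66.79028760555082 4224
ref [-2.18388542e-04  6.62219576e+01]
{'t': 103.9, 'p': array([420. , -59.8, 349.6]), 'F': array([ 0.1,  0.3, -0.4]), 'gap': 85.4}
```

View pics/final.png

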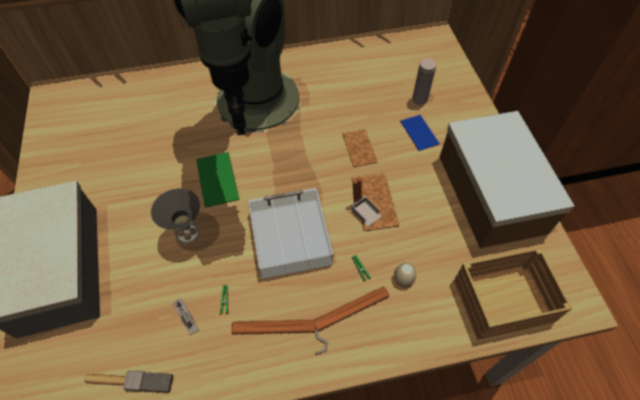

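The lid is about 0.008 rad from shut. The scoop has since been knocked: its pan is now at (366,212) with the handle at (357,190), turned and partly off the mat's edge. I'll press the lid home first, then measure the scoop and put it back.

```bash
python3 - <<'E'
from h import *
R=Rt(0)
def lid(nm):
    c=snap('scene',nm); C,uv=cloud(c,230,345,170,290)
    C=C[(C[:,2]>55)&(C[:,2]<80)&(np.abs(C[:,1]-12)<90)&(C[:,0]>440)&(C[:,0]<630)]; print('lid',np.polyfit(C[:,0],C[:,2],1))
movep([465,OY,200],R); clamp(); movel([465,OY,113])
print('press',movel([465,OY,100],max_speed=15,guard=18),st())
p=read_state()['eef_pos']; movel(p+[0,0,120]); open_gripper(); movep([400,180,330],Rt(.1)); lid('s25')
c=snap('wrist','w25'); np.set_printoptions(suppress=True)
C,uv=cloud(c,0,640,0,400); k=(C[:,0]>380)&(C[:,0]<580)&(C[:,1]>170)&(C[:,1]<340)
C=C[k]
h=C[C[:,2]>100]; print('handle top',h.mean(0).round(1),cv2.minAreaRect(h[:,:2].astype(np.float32)),len(h))
h=C[(C[:,2]>40)]; print('handle all',h.min(0).round(1),h.max(0).round(1))
w=C[(C[:,2]>13)&(C[:,2]<33)]; print('walls',cv2.minAreaRect(w[:,:2].astype(np.float32)),len(w),w.mean(0)); np.save('pics/walls.npy',C)
m=C[(C[:,2]>4.3)&(C[:,2]<7)]; print('mat',cv2.minAreaRect(m[:,:2].astype(np.float32)))
E
```

```text
press True {'t': 106.7, 'p': array([465.2,  12. , 105.3]), 'F': array([-5.3, -1.1, 24.7]), 'gap': 0.3}
lid [-1.15035527e-04  6.62164848e+01]
handle top [428.8 189.1 408.1] ((429.21783447265625, 186.8853759765625), (93.91929626464844, 50.53662872314453), 15.179041862487793) 26079
handle all [380.  170.   41.5] [473.3 226.  433.4]
walls ((499.93865966796875, 226.91162109375), (66.77163696289062, 52.322052001953125), 26.611743927001953) 250 [499.27854768 227.92911585  25.28203478]
mat ((474.2847900390625, 263.6771545410156), (104.48400115966797, 179.56227111816406), 86.12355041503906)
```

```bash
python3 - <<'E'
from h import *
movep([370,225,340],Rt(.1)); c=snap('wrist','w26')
C,uv=cloud(c,0,640,0,400); 
k=(C[:,0]>400)&(C[:,0]<580)&(C[:,1]>170)&(C[:,1]<320)&(C[:,2]<125); C=C[k]; U=uv[k]
h=C[C[:,2]>98]; print('top',len(h),h.mean(0).round(1),cv2.minAreaRect(h[:,:2].astype(np.float32)))
w=C[(C[:,2]>14)&(C[:,2]<33)]; print('walls',len(w),cv2.minAreaRect(w[:,:2].astype(np.float32)))
yaw=.464; f=np.array([np.cos(yaw),np.sin(yaw)]); l=np.array([-f[1],f[0]])
o=np.array([500,227])
q=np.c_[(C[:,:2]-o)@f,(C[:,:2]-o)@l,C[:,2]]
i=(abs(q[:,1])<20)&(q[:,0]>-10)&(q[:,0]<30)&(q[:,2]<20)
A=np.c_[q[i][:,:2],np.ones(i.sum())]; print('floor plane',np.linalg.lstsq(A,q[i][:,2],rcond=None)[0].round(3),i.sum(),q[i][:,2].mean())
for n,(u0,u1) in dict(L=(-30,-15),R=(15,30)).items():
    e=w; t=np.c_[(e[:,:2]-o)@f,(e[:,:2]-o)@l]; s=(t[:,1]>u0)&(t[:,1]<u1); 
    if s.sum()>5: print(n,s.sum(),t[s].min(0).round(1),t[s].max(0).round(1),np.polyfit(t[s][:,0],t[s][:,1],1).round(3))
s=snap('scene','s26'); D,_=cloud(s,330,410,160,240)
h=D[(D[:,2]>98)&(D[:,2]<115)]; print('scene top',len(h),h.mean(0).round(1) if len(h) else '')
E
```

```text
top 169 [463.5 210.8 108.2] ((464.1194152832031, 209.9267120361328), (11.902515411376953, 23.431671142578125), 25.220121383666992)
walls 284 ((499.02044677734375, 226.42938232421875), (65.95938873291016, 52.38545227050781), 26.490257263183594)
floor plane [-4.000e-03 -5.000e-03  8.962e+00] 558 8.920201768951516
L 119 [-19.5 -26.3] [ 31.5 -23.7] [-8.0000e-03 -2.4728e+01]
R 133 [-23.8  15.5] [31.9 26.1] [ 0.048 24.423]
scene top 49 [468.2 209.4 106.8]
```

```bash
python3 - <<'E'
from h import *
yw=.455; o=np.array([509,232,6.])
p,R=scoop(o,0,yw); movep(p-110*R[:,2],R); print(movel(p,max_speed=100,guard=10),st())
clamp(); print(st())
print(tryl(o+[0,0,40],0,60,yw), tryl([488,264,46],0,60,0.), tryl([488,264,15],0,60,0.))
print(movel(scoop([488,264,4],0,0)[0],max_speed=15,guard=3),st(), 'z',read_state()['eef_pos'][2]-scoop([0,0,0],0,0)[0][2])
open_gripper(); R=Rt(LEAN); p=read_state()['eef_pos']; movel(p-120*R[:,2],max_speed=100)
movep([370,225,340],Rt(.1)); c=snap('wrist','w27')
C,uv=cloud(c,0,640,0,400); k=(C[:,0]>400)&(C[:,0]<580)&(C[:,1]>170)&(C[:,1]<330)&(C[:,2]<125); C=C[k]
h=C[C[:,2]>98]; print('top',len(h),h.mean(0).round(1)); w=C[(C[:,2]>14)&(C[:,2]<33)]; print('walls',len(w),cv2.minAreaRect(w[:,:2].astype(np.float32)))
i=(abs(C[:,1]-264)<18)&(C[:,0]>480)&(C[:,0]<515)&(C[:,2]<20); A=np.c_[C[i][:,:2],np.ones(i.sum())]; print('floor',np.linalg.lstsq(A,C[i][:,2],rcond=None)[0].round(3),C[i][:,2].mean())
E
```

```text
False {'t': 111.8, 'p': array([467.6, 211.7,  72.7]), 'F': array([0.4, 0.7, 0.9]), 'gap': 85.3}
{'t': 112.5, 'p': array([467.9, 211.9,  72.5]), 'F': array([3.4, 0.5, 4.7]), 'gap': 11.2}
True True True
True {'t': 115.7, 'p': array([441.7, 264. ,  72.5]), 'F': array([-1.4, -0.1, 10.7]), 'gap': 11.3} z 6.3634226456785825
top 183 [435.8 263.2 108.5]
walls 201 ((475.66412353515625, 263.1839294433594), (66.732177734375, 51.997135162353516), 0.02198067121207714)
floor [-4.0000e-03 -2.0000e-03  1.1482e+01] 8.836901681859448
```

```bash
python3 - <<'E'
from h import *
movel([400,150,380]); movep([330,-300,350],Rt(0)); wait(.3)
c=snap('scene','s28'); C,uv=cloud(c,230,345,170,290)
C=C[(C[:,2]>55)&(C[:,2]<80)&(np.abs(C[:,1]-12)<90)&(C[:,0]>440)&(C[:,0]<630)]; print('lid',np.polyfit(C[:,0],C[:,2],1))
a=load('scene')['image'].astype(int); b=c['image'].astype(int); d=np.abs(a-b).max(2)
for n,(u,v,r) in dict(egg=(405,274,18),hook=(185,316,20),peg1=(361,267,16),peg2=(224,300,18),hanger1=(275,327,20),hanger2=(350,308,20),jar=(176,212,30),lid=(290,232,40),mat=(376,203,28)).items():
    k=d[v-r:v+r,u-r:u+r]; print(n,k.mean().round(1),(k>50).sum())
print([x[2] for x in balls(c)],st())
E
```

```text
lid [-5.63974068e-04  6.64252830e+01]
egg 2.5 0
hook 2.5 0
peg1 2.5 0
peg2 2.5 0
hanger1 2.5 0
hanger2 2.5 0
jar 16.1 609
lid 3.8 0
mat 15.2 367
[[468.0, -278.0, 15.0], [482.0, -261.0, 15.0]] {'t': 121.2, 'p': array([ 330.2, -299.8,  350. ]), 'F': array([-0.3,  0.3,  0.3]), 'gap': 85.4}
```

```bash
python3 - <<'E'
from h import *
c=load('s28')
D,_=cloud(c,340,410,160,240); h=D[(D[:,2]>98)&(D[:,2]<115)]; print('scoop top',h.mean(0).round(0))
for n in('scene','s28'):
    D,_=cloud(load(n),140,215,180,240); r=D[(D[:,2]>128)&(D[:,2]<142)]; print('rim',r.min(0).round(0),r.max(0).round(0))
print(finish_job())
E
```

```text
scoop top [440. 262. 107.]
rim [ 407. -322.  128.] [ 532. -200.  141.]
rim [ 405. -323.  128.] [ 531. -200.  142.]
the job is handed in; nothing more can be done
None
```

The job is handed in at about 121 s: all four balls present are in the upright jar, the lid is fully closed, the scoop is flat on its cork mat, and no bystander moved in the before/after image check. The scoop was knocked aside while I was closing the lid, so I put it back on the mat after the lid was shut.

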